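Move the turnings to the finishing rack in reverse order

TASK

Three turned wooden pieces stand in a row on the felt pads of the dark rack; the finisher starts from the other end, so move them into the walled pockets of the pale rack in the reverse order. Seen from the robot, the piece that stood furthest left goes into the right-hand pocket, the middle one into the middle pocket, and the one furthest right into the left-hand pocket. Set each down gently, upright and flat on its pocket's floor, let go of it, and do not disturb the wax jar.

Things in the scene. Friction and masses are not known exactly. Their poses are not given: they have to be found in the camera images.
- bobbin: Turned beech bobbin, squat, 60 mm high: bottom flange 52 mm in diameter up to 12 mm, core 34 mm in diameter, broad top flange 54 mm in diameter from 40 to 60 mm above its underside, flat top; about 0.10 to 0.17 kg. Grip it across the top flange. Origin: centre of its underside; z up its axis. It is round, so its yaw is of no account.
- vase: Turned beech vase shape, 95 mm high: foot 48 mm in diameter, belly 56 mm in diameter at 22 mm, tapering to a straight round neck 30 mm in diameter from 70 to 95 mm above its underside; about 0.10 to 0.17 kg. Grip it by the neck. Origin: centre of its underside; z up its axis. It is round, so its yaw is of no account.
- knob: Turned beech mushroom-shaped knob, 90 mm high: foot 48 mm in diameter, thin stem 22 mm in diameter, cap 40 mm in diameter with straight sides from 48 to 68 mm above its underside and a domed top; about 0.10 to 0.17 kg. Grip it across the cap. Origin: centre of its underside; z up its axis. It is round, so its yaw is of no account.
- pad_bobbin: Fixed grey felt-topped pad, 80 x 80 mm, 12 mm thick, no rim, on the dark wooden rack; the bobbin starts on it. Origin: centre of its underside, 15 mm above the bench; its top is 27 mm above the bench. y runs along the rack to the robot's left, z up. Three pads in a row about 100 mm apart, left or right of the robot's midline, row turned up to 10 degrees; which piece stands where varies.
- pad_vase: Fixed grey felt-topped pad, 80 x 80 mm, 12 mm thick, no rim, on the dark wooden rack; the vase starts on it. Origin: centre of its underside, 15 mm above the bench; its top is 27 mm above the bench. y runs along the rack to the robot's left, z up. Three pads in a row about 100 mm apart, left or right of the robot's midline, row turned up to 10 degrees; which piece stands where varies.
- pad_knob: Fixed grey felt-topped pad, 80 x 80 mm, 12 mm thick, no rim, on the dark wooden rack; the knob starts on it. Origin: centre of its underside, 15 mm above the bench; its top is 27 mm above the bench. y runs along the rack to the robot's left, z up. Three pads in a row about 100 mm apart, left or right of the robot's midline, row turned up to 10 degrees; which piece stands where varies.
- pocket_left: The left-hand one, seen from the robot, of three like pockets on the pale rack, about 100 mm apart. Fixed, square, plywood, empty at the start; 84 mm outside, 70 mm inside, wall tops 16 mm above the origin. Origin: centre of its underside, 15 mm above the bench; its floor is 21 mm above the bench. y runs along the rack to the robot's left, z up; row turned up to 10 degrees.
- pocket_middle: The middle one, seen from the robot, of three like pockets on the pale rack, about 100 mm apart. Fixed, square, plywood, empty at the start; 84 mm outside, 70 mm inside, wall tops 16 mm above the origin. Origin: centre of its underside, 15 mm above the bench; its floor is 21 mm above the bench. y runs along the rack to the robot's left, z up; row turned up to 10 degrees.
- pocket_right: The right-hand one, seen from the robot, of three like pockets on the pale rack, about 100 mm apart. Fixed, square, plywood, empty at the start; 84 mm outside, 70 mm inside, wall tops 16 mm above the origin. Origin: centre of its underside, 15 mm above the bench; its floor is 21 mm above the bench. y runs along the rack to the robot's left, z up; row turned up to 10 degrees.
- wax_jar: Amber glass jar of wax with a metal cap, 60 mm in diameter and 60 mm high, loose, standing on the bench beyond the gap between the racks; leave it alone. Origin: centre of its underside.
There are look-alikes about, which are no part of the job. What is shaped like the vase but orange or red is not meant.

How it is judged:
By the outcome, as a careful person would: the job done as asked, in the order asked, and still so for the second after the job is handed in, with the robot touching nothing.
It also fails if it takes over 96 s, if anything falls off the work surface, if the arm or the gripper's body presses on something with over 40 N, if the wrist force passes 120 N, or if a joint passes its speed limit or range.

ROBOT

A 6-joint arm with a two-finger parallel gripper is mounted at the origin on the work surface. World frame = base frame: x ahead of the robot, y to its left, z up, the work surface at z = 0. Lengths are in m, angles in rad, forces in N, time in s.
With the tool pointing down it reaches from about 0.35 to 0.975 m from the base axis. Payload 7.1 kg.
Tool frame: the origin (TCP) lies between the finger pads; the fingertips stand 19 mm ahead of it and the grasp point (between the pads) is the TCP; x points along the fingers, z is the direction in which the jaws open and shut, and the axes are right-handed (so a half turn about x gives the same grasp; the last joint's range is limited). The gripper opens to 88 mm and grips with 3 to 60 N. Pads are 20 mm wide; open, the fingers measure 115 mm over their backs; the gripper's body (75 mm by 178 mm) begins 61 mm behind the grasp point.
Start: joints at [-1.329, 0.423, 1.63, -0, 1.089, -0.019], TCP at [0.161, -0.604, 0.242] pointing down, gripper open.
Joint ranges: [-3, 3], [-0.9, 2.11], [0.09, 2.58], [-1.31, 4.45], [0.11, 2.69], [-2.54, 2.54]. Speed limits (rad/s): [2.39, 2.39, 3.01, 3.14, 3.14, 3.14].

INTERFACE

Orientations are given as a 3x3 rotation matrix whose columns are the frame's x, y, z axes.
In Python, from station import robot gives the robot as it stands. The module is installed in compiled form; this text tells all that it offers.
- The arm moves only by the tool arm_command, never from a script. Its argument "motion" is text: rows parted by semicolons, each of 7 numbers parted by spaces: the shift along the tool's x, y, z in cm, then the turn, a rotation vector about the tool's x, y, z in rad, then the gripper's target within -1 to 1 (fully open at 1, half-way at 0, shut at -1). In form: x y z ax ay az gripper; .... A call has 1 to 12 rows; each row is the pose to reach, as a shift and turn from the pose commanded when the call began, along the tool's axes at that moment; what a row does not reach only later rows make up. A row lasts 1/10 s, in which the tool goes at most 50 mm and 8.59 degrees, less where a joint would pass 70% of its speed; a pose out of reach is approached as far as the arm can. A call with a gripper value outside its range is refused whole. The fingers move at their own pace and stop on an object; the grip force is fixed at half the most. Time passes only in rows, so rows that repeat a pose let the fingers close. It gives the time, the measured TCP pose, the force and the opening at its end, in the units of the state.
- robot.sense(): the state, without advancing time (a new reading comes with each control period).
- robot.get_image(name): name is "side" or "top"; returns the picture (400x640x3 uint8, red, green, blue); there is no depth.
- robot.calibration(name): a dict with "intrinsics" (3x3 intrinsics, pixels), "position" and "orientation" of the camera in the world. Camera axes: x right, y up, looking along -z (the intrinsics and any distortion apply to the point x, -y, -z); pixel columns grow to the right and rows downward; lengths in m; the calibration is good to about 2 mm. A picture is of the moment at which its call begins. calibration takes no time and is no camera call.
- robot.close_job(): hands the job in, once; it reports no verdict.
The state is a dict: "time_s": time; "joint_positions": joint angles; "qd": joint speeds; "joint_efforts": joint torques, N m; "eef_pos": TCP position; "tcp_rot": TCP orientation; "wrist_force": force on the tool from outside, world axes, zero at the start; "torque": the same for the moment, N m; "opening": opening from 0.0 (shut) to 1.0 (fully open).
Only numpy, scipy, OpenCV 4.12 (cv2) and the standard library are available. Lean on these libraries where they do the work, as an engineer would, in place of code of your own. Each camera call takes 0.05 s, during which the arm holds its last target.

## Working session

There is one attempt and no reset: what is moved stays moved. The work goes in short steps, Python scripts to look and compute and a tool call to move; the robot and the scene stay as the last step left them, time stands still between calls to the robot, and variables do not carry over. Pictures are saved under pics/ and viewed, and the job is handed in when it is done.

Besides the shell and the picture viewer there is one more tool, called after "Emit:" by a JSON object that holds its "method" and its "body", one argument or row to a line. arm_command: Moves the arm, as the interface text tells. Its arguments: {"type":"object","properties":{"motion":{"type":"string"}},"required":["motion"]}

```bash
mkdir -p pics; cat > h.py <<'E'
import numpy as np, cv2
from station import robot
def snap(n,f):
    im=robot.get_image(n); cv2.imwrite(f'pics/{f}.png',cv2.cvtColor(im,cv2.COLOR_RGB2BGR)); return im
def ray(n,u,v):
    c=robot.calibration(n);K=np.array(c['intrinsics']);d=np.linalg.inv(K)@[u,v,1]
    d=np.array(c['orientation'])@np.array([d[0],-d[1],-d[2]]);return np.array(c['position']),d/np.linalg.norm(d)
def onz(n,u,v,z):
    p,d=ray(n,u,v);return p+d*(z-p[2])/d[2]
def tri(n1,a,n2,b):
    p,d=ray(n1,*a);q,e=ray(n2,*b)
    s=np.linalg.lstsq(np.c_[d,-e],q-p,rcond=None)[0];A=p+s[0]*d;B=q+s[1]*e
    return (A+B)/2,np.linalg.norm(A-B)
def proj(n,P):
    c=robot.calibration(n);K=np.array(c['intrinsics']);x=np.array(c['orientation']).T@(np.array(P)-c['position'])
    x=K@[x[0],-x[1],-x[2]];return x[:2]/x[2]
E
python3 - <<'E'
from h import *
for n in('side','top'):
    snap(n,n+'0');c=robot.calibration(n);print({k:(np.round(v,3).tolist() if not isinstance(v,str) else v) for k,v in c.items()})
s=robot.sense();print(s)
E
```

```text
{'intrinsics': [[477.189, 0.0, 318.998], [0.0, 477.189, 196.687], [0.0, 0.0, 1.0]], 'position': [-0.067, 0.76, 0.989], 'orientation': [[-0.792, 0.427, -0.436], [-0.61, -0.573, 0.547], [-0.016, 0.699, 0.715]]}
{'intrinsics': [[513.095, 0.0, 318.482], [0.0, 513.095, 201.505], [0.0, 0.0, 1.0]], 'position': [0.421, 0.071, 1.246], 'orientation': [[-0.014, 0.997, -0.075], [-0.999, -0.012, 0.031], [0.03, 0.075, 0.997]]}
{'time_s': 0.1, 'joint_positions': array([-1.32899941e+00,  4.23782044e-01,  1.63057493e+00,  2.73034430e-05,
        1.08858344e+00, -1.89807642e-02]), 'qd': array([ 0.0004914 , -0.0022205 ,  0.00134594,  0.00027779, -0.00050814,
        0.00141463]), 'joint_efforts': array([-1.41177268e-03, -5.45618141e+01, -2.74323463e+01,  6.44406583e-02,
        1.87872030e-02, -1.37930797e-06]), 'eef_pos': array([ 0.16107955, -0.60341622,  0.24098359]), 'tcp_rot': array([[-2.99231532e-04,  9.66193035e-01,  2.57819568e-01],
       [ 1.31434456e-03,  2.57819737e-01, -9.66192142e-01],
       [-9.99999091e-01,  4.97485916e-05, -1.34705835e-03]]), 'wrist_force': array([0.19086731, 0.55980014, 0.29223625]), 'torque': array([-0.02565114,  0.00756964, -0.00235269]), 'opening': 1.0031508324626606}
```

View pics/side0.png

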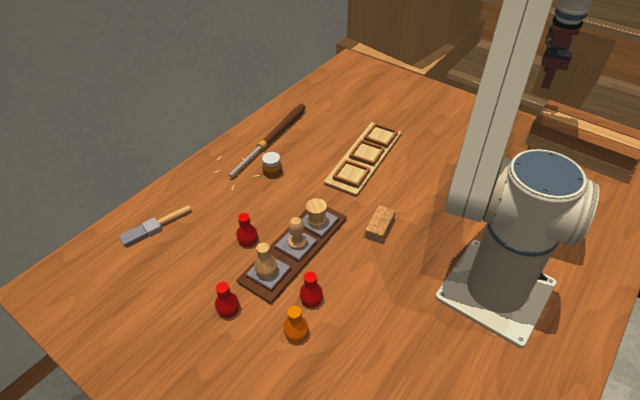

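View pics/top0.png

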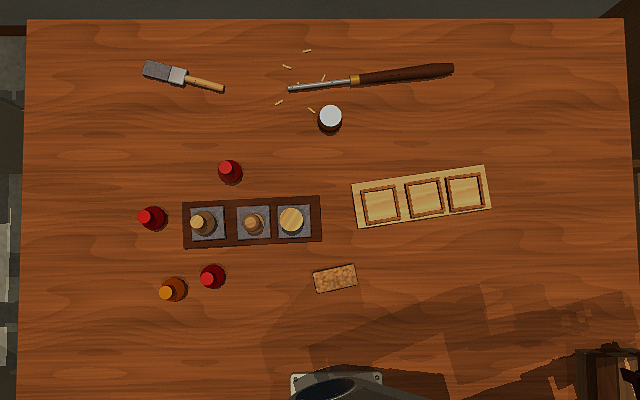

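The dark rack holds, from left to right in the top view, the vase (203,222), knob (253,222) and bobbin (291,219). The pale rack's pockets are at about (380,204), (424,197) and (464,191), and the wax jar is at (330,118). There are vase-shaped look-alikes: three red at (230,172), (152,217), (212,276) and one orange at (172,289). The beech one on the felt pad is the vase meant. I'll confirm this in an enlarged crop.

```bash
python3 - <<'E'
import cv2,numpy as np
t=cv2.imread('pics/top0.png');s=cv2.imread('pics/side0.png')
a=cv2.resize(t[150:260,170:335],(800,533),interpolation=cv2.INTER_CUBIC)
b=cv2.resize(s[190:305,230:355],(640,589),interpolation=cv2.INTER_CUBIC)
c=cv2.resize(t[155:235,340:500],(800,400),interpolation=cv2.INTER_CUBIC)
d=cv2.resize(s[115:200,315:410],(665,595),interpolation=cv2.INTER_CUBIC)
for n,i in zip('abcd',(a,b,c,d)):cv2.imwrite(f'pics/crop_{n}.png',i)
E
```

```text
(no output)
```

View pics/crop_a.png

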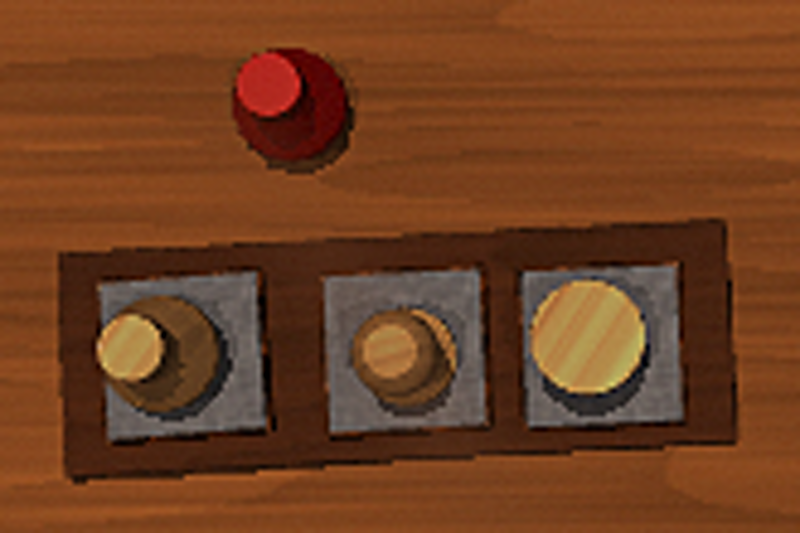

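View pics/crop_b.png

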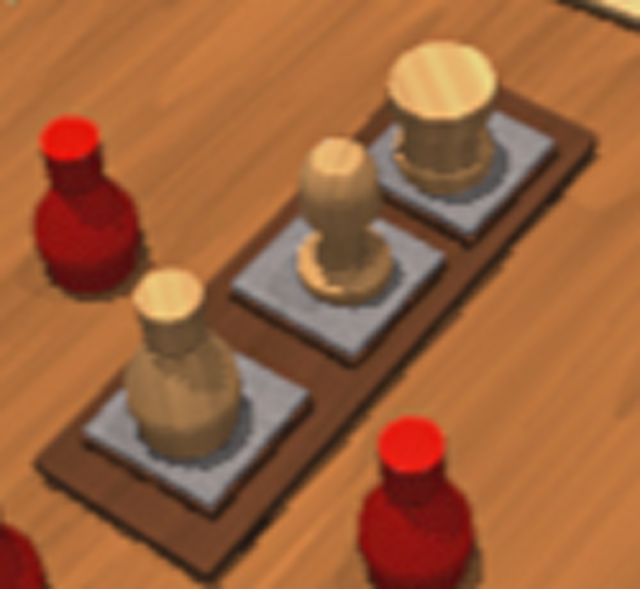

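View pics/crop_c.png

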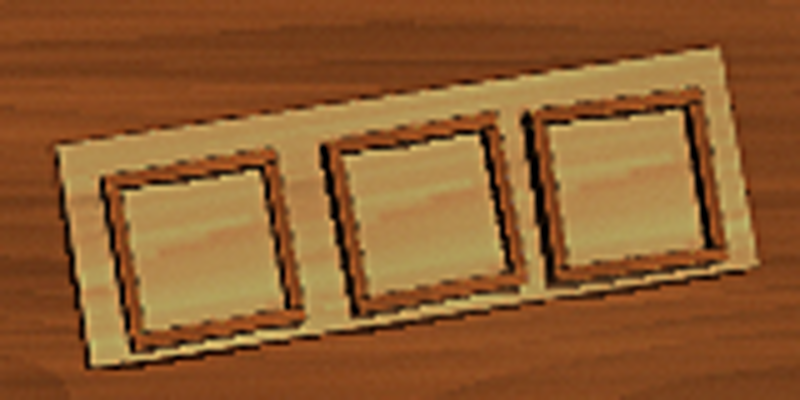

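View pics/crop_d.png

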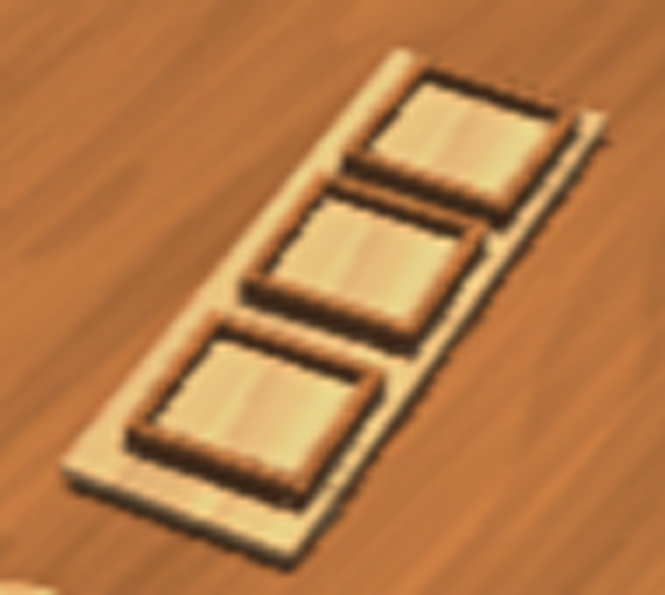

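The crop confirms it: vase left, knob middle, bobbin right on the felt pads, all in plain beech. The red and orange pieces stand off the rack. Next I'll measure positions from both views.

```bash
python3 - <<'E'
from h import *
A=lambda p:(np.array(p)+.5)/[800/165,533/110]+[170,150]-.5
B=lambda p:(np.array(p)+.5)/5.12+[230,190]-.5
C=lambda p:(np.array(p)+.5)/5+[340,155]-.5
D=lambda p:(np.array(p)+.5)/7+[315,115]-.5
T={'vase':((131,347),(169,296)),'knob':((390,350),(338,157)),'bobbin':((588,337),(442,73))}
# mask check: bright blobs
for n in('top','side'):
    im=cv2.cvtColor(cv2.imread(f'pics/{n}0.png'),cv2.COLOR_BGR2HSV)
    for k,(a,b) in T.items():
        c=A(a) if n=='top' else B(b); u,v=np.round(c).astype(int)
        g=im[...,2].astype(int); m=(abs(g-np.median(g[v-1:v+2,u-1:u+2]))<28).astype(np.uint8)
        w=np.zeros_like(m);cv2.circle(w,(int(u),int(v)),14,1,-1);m&=w
        _,l,st,ce=cv2.connectedComponentsWithStats(m,connectivity=4);i=l[v,u];print(n,k,c.round(1),'mask',ce[i].round(1),st[i])
for k,(a,b) in T.items():
    P,e=tri('top',A(a),'side',B(b));print(k,P.round(4),'gap',e.round(4))
print('text-height tops .122 .117 .087')
for k,(a,b) in T.items():
    z={'vase':.122,'knob':.117,'bobbin':.087}[k];print(k,onz('top',*A(a),z).round(4),onz('side',*B(b),z).round(4))
def quad(p): # diagonal intersection
    p=np.array(p,float);h=lambda a:np.r_[a,1]
    x=np.cross(np.cross(h(p[0]),h(p[2])),np.cross(h(p[1]),h(p[3])));return x[:2]/x[2]
Q={'L':([(102,178),(273,150),(303,320),(135,350)],[(215,318),(383,378),(295,490),(130,430)]),
'M':([(323,145),(495,115),(524,285),(355,314)],[(330,177),(488,240),(410,340),(243,282)]),
'R':([(525,115),(700,88),(725,258),(555,285)],[(425,68),(577,120),(503,212),(345,155)])}
for k,(a,b) in Q.items():
    a=[C(x) for x in a];b=[D(x) for x in b]
    P,e=tri('top',quad(a),'side',quad(b));print(k,'wall top',P.round(4),e.round(4),'z.031 top',onz('top',*quad(a),.031).round(4),'side',onz('side',*quad(b),.031).round(4))
    c=[onz('top',*x,.031) for x in a];print('  edges',[round(float(np.linalg.norm(c[i]-c[i-1])),4) for i in range(4)])
pad={'vase':[(98,283),(258,270),(270,430),(110,440)],'knob':[(323,277),(480,265),(489,425),(330,438)],'bobbin':[(523,270),(682,262),(684,418),(528,428)]}
pb={'vase':[(83,430),(193,335),(312,398),(212,505)],'knob':[(232,288),(310,215),(445,260),(352,358)]}
for k,q in pad.items():print('pad',k,onz('top',*quad([A(x) for x in q]),.027).round(4))
E
```

```text
top vase [196.6 221.2] mask [196.2 221.2] [190 215  13  13 137]
top knob [250.  221.8] mask [250.  221.9] [245 217  11  11  96]
top bobbin [290.9 219.2] mask [290.8 219. ] [280 208  23  23 423]
side vase [262.6 247.4] mask [262.4 246.8] [256 242  13  10  97]
side knob [295.6 220.3] mask [295.3 220.2] [291 217  10   8  61]
side bobbin [315.9 203.9] mask [315.9 205.1] [306 198  21  15 242]
vase [0.4667 0.3029 0.1204] gap 0.0017
knob [0.4639 0.1876 0.1127] gap 0.0012
bobbin [0.4699 0.0986 0.0922] gap 0.0022
text-height tops .122 .117 .087
vase [0.4659 0.3021 0.122 ] [0.4664 0.3042 0.122 ]
knob [0.4632 0.1868 0.117 ] [0.4617 0.1907 0.117 ]
bobbin [0.4692 0.098  0.087 ] [0.4739 0.0954 0.087 ]
L wall top [ 0.5047 -0.1139  0.0268] 0.0027 z.031 top [ 0.5034 -0.114   0.031 ] side [ 0.5033 -0.1092  0.031 ]
  edges [0.0834, 0.0832, 0.0824, 0.0816]
M wall top [ 0.519  -0.2213  0.0262] 0.0 z.031 top [ 0.5186 -0.2202  0.031 ] side [ 0.5161 -0.2164  0.031 ]
  edges [0.0822, 0.0845, 0.0827, 0.0826]
R wall top [ 0.532  -0.3189  0.0271] 0.0021 z.031 top [ 0.5308 -0.3183  0.031 ] side [ 0.5304 -0.3139  0.031 ]
  edges [0.0827, 0.0862, 0.0827, 0.0834]
pad vase [0.4651 0.2963 0.027 ]
pad knob [0.4661 0.1884 0.027 ]
pad bobbin [0.4675 0.0913 0.027 ]
```

Triangulated tops match the text to about 5 mm, which is within calibration error: vase 0.120 against 0.122, knob 0.113 against 0.117, bobbin 0.092 against 0.087. The pocket wall tops come out at 0.027 against 0.031. The side view is about 4 mm off the top view, so I'll recheck during the grasp. First I turn the jaws across the row and move over the vase.

```bash
cat > go.py <<'E'
import sys
from h import *
from scipy.spatial.transform import Rotation as Rn
s=robot.sense();R=np.array(s['tcp_rot']);G=np.c_[[0,0,-1.],[0,1,0],[1,0,0]]
t=np.array([float(v) for v in sys.argv[1:4]])
print('shift cm',(R.T@(t-s['eef_pos'])*100).round(2),'rot',Rn.from_matrix(R.T@G).as_rotvec().round(3),'t',s['time_s'],'pos',s['eef_pos'].round(4),'F',s['wrist_force'].round(1),'open',round(float(s['opening']),3))
E
python3 go.py .45 -.35 .28
```

```text
shift cm [ -3.88  34.45 -17.04] rot [-1.31e+00 -1.00e-03 -1.00e-03] t 0.1 pos [ 0.1611 -0.6034  0.241 ] F [0.2 0.6 0.3] open 1.003
```

Emit:
{"method": "arm_command", "body": {
  "motion": "-3.9 34.5 -17 -1.31 0 0 1;-3.9 34.5 -17 -1.31 0 0 1;-3.9 34.5 -17 -1.31 0 0 1;-3.9 34.5 -17 -1.31 0 0 1;-3.9 34.5 -17 -1.31 0 0 1;-3.9 34.5 -17 -1.31 0 0 1;-3.9 34.5 -17 -1.31 0 0 1;-3.9 34.5 -17 -1.31 0 0 1;-3.9 34.5 -17 -1.31 0 0 1;-3.9 34.5 -17 -1.31 0 0 1;-3.9 34.5 -17 -1.31 0 0 1;-3.9 34.5 -17 -1.31 0 0 1"
}}

```text
time_s: 1.3
eef_pos: [0.45, -0.3511, 0.2804]
tcp_rot: [[-0.0, 0.003, 1.0], [0.0, 1.0, -0.003], [-1.0, 0.0, -0.0]]
wrist_force: [-0.2, 0.1, -0.1]
opening: 0.999
```

```bash
python3 go.py .466 .3025 .22
```

```text
shift cm [ 6.06 65.36  1.38] rot [-0.003 -0.    -0.   ] t 1.3 pos [ 0.45   -0.3511  0.2804] F [-0.2  0.1 -0.1] open 0.999
```

Emit:
{"method": "arm_command", "body": {
  "motion": "3 65.3 1.4 0 0 0 1;3 65.3 1.4 0 0 0 1;3 65.3 1.4 0 0 0 1;3 65.3 1.4 0 0 0 1;3 65.3 1.4 0 0 0 1;3 65.3 1.4 0 0 0 1;3 65.3 1.4 0 0 0 1;3 65.3 1.4 0 0 0 1;3 65.3 1.4 0 0 0 1;3 65.3 1.4 0 0 0 1;3 65.3 1.4 0 0 0 1;3 65.3 1.4 0 0 0 1"
}}

```text
time_s: 2.5
eef_pos: [0.4635, 0.2499, 0.2532]
tcp_rot: [[0.0, 0.003, 1.0], [0.0, 1.0, -0.003], [-1.0, 0.0, 0.0]]
wrist_force: [0.8, -0.2, 1.0]
opening: 1.001
```

```bash
python3 go.py .466 .3025 .22
```

```text
shift cm [3.32 5.26 0.23] rot [-0.003  0.    -0.   ] t 2.5 pos [0.4635 0.2499 0.2532] F [ 0.8 -0.2  1. ] open 1.001
```

Emit:
{"method": "arm_command", "body": {
  "motion": "3.3 5.2 0.2 0 0 0 1;3.3 5.2 0.2 0 0 0 1;3.3 5.2 0.2 0 0 0 1;3.3 5.2 0.2 0 0 0 1"
}}

```text
time_s: 2.9
eef_pos: [0.4656, 0.2993, 0.2202]
tcp_rot: [[-0.001, 0.001, 1.0], [-0.001, 1.0, -0.001], [-1.0, -0.001, -0.001]]
wrist_force: [0.1, -0.3, -0.4]
opening: 1.002
```

```bash
python3 go.py .466 .3025 .11; python3 - <<'E'
from h import *
t=snap('top','top1');s=snap('side','side1')
cv2.imwrite('pics/s1.png',cv2.resize(cv2.cvtColor(s[150:310,200:400],4),None,fx=3.5,fy=3.5,interpolation=2))
E
```

```text
shift cm [11.02  0.32  0.04] rot [-0.001 -0.001  0.001] t 2.9 pos [0.4656 0.2993 0.2202] F [ 0.1 -0.3 -0.4] open 1.002
```

View pics/s1.png

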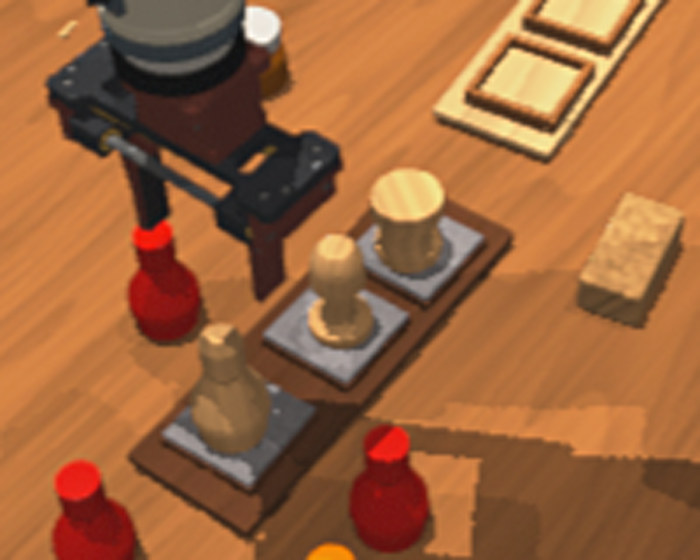

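The view shows the open gripper above the vase, jaws across the row and clear of the neighbours. Descending.

Emit:
{"method": "arm_command", "body": {
  "motion": "4 0.2 0 0 0 0 1;7 0.2 0 0 0 0 1;9 0.2 0 0 0 0 1;11 0.2 0 0 0 0 1;11 0.2 0 0 0 0 1;11 0.2 0 0 0 0 1"
}}

```text
time_s: 3.6
eef_pos: [0.4661, 0.3019, 0.111]
tcp_rot: [[0.0, 0.002, 1.0], [0.0, 1.0, -0.002], [-1.0, 0.0, 0.0]]
wrist_force: [-0.3, 0.6, 0.7]
opening: 1.001
```

```bash
python3 go.py .466 .3025 .11; python3 - <<'E'
from h import *
t=snap('top','top2');s=snap('side','side2')
cv2.imwrite('pics/s2.png',cv2.resize(cv2.cvtColor(s[200:310,200:340],4),None,fx=5,fy=5,interpolation=2))
E
```

```text
shift cm [ 0.1   0.06 -0.01] rot [-0.002  0.    -0.   ] t 3.6 pos [0.4661 0.3019 0.111 ] F [-0.3  0.6  0.7] open 1.001
```

View pics/s2.png

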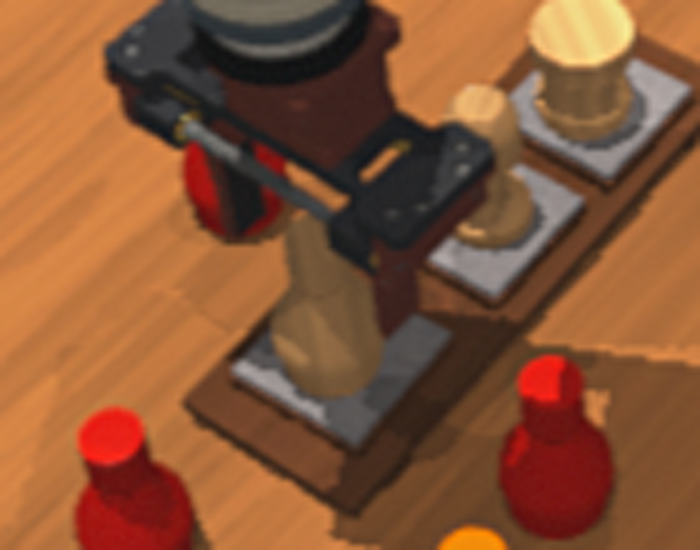

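The view shows the vase's neck between the fingers, so I close.

Emit:
{"method": "arm_command", "body": {
  "motion": "0 0 0 0 0 0 -1;0 0 0 0 0 0 -1;0 0 0 0 0 0 -1;0 0 0 0 0 0 -1;0 0 0 0 0 0 -1;0 0 0 0 0 0 -1;0 0 0 0 0 0 -1;0 0 0 0 0 0 -1;0 0 0 0 0 0 -1;0 0 0 0 0 0 -1"
}}

```text
time_s: 4.7
eef_pos: [0.4654, 0.3026, 0.11]
tcp_rot: [[-0.0, -0.0, 1.0], [-0.0, 1.0, 0.0], [-1.0, -0.0, -0.0]]
wrist_force: [-0.0, -0.2, -0.4]
opening: 0.336
```

```bash
python3 go.py .466 .3025 .28
```

```text
shift cm [-1.7e+01 -1.0e-02  5.0e-02] rot [ 0. -0.  0.] t 4.7 pos [0.4654 0.3026 0.11  ] F [-0.  -0.2 -0.4] open 0.336
```

Emit:
{"method": "arm_command", "body": {
  "motion": "-1 0 0 0 0 0 -1;-3 0 0 0 0 0 -1;-6 0 0 0 0 0 -1;-9 0 0 0 0 0 -1;-12 0 0 0 0 0 -1;-15 0 0 0 0 0 -1;-17 0 0 0 0 0 -1;-17 0 0 0 0 0 -1;-17 0 0 0 0 0 -1"
}}

```text
time_s: 5.6
eef_pos: [0.4653, 0.3024, 0.2802]
tcp_rot: [[0.0, 0.0, 1.0], [0.0, 1.0, -0.0], [-1.0, 0.0, 0.0]]
wrist_force: [0.3, -0.4, -1.4]
opening: 0.336
```

```bash
python3 go.py .531 -.317 .28; python3 - <<'E'
from h import *
s=snap('side','side3')
cv2.imwrite('pics/s3.png',cv2.resize(cv2.cvtColor(s[120:310,150:400],4),None,fx=3,fy=3,interpolation=2))
E
```

```text
shift cm [ 1.000e-02 -6.194e+01  6.570e+00] rot [-0.  0. -0.] t 5.6 pos [0.4653 0.3024 0.2802] F [ 0.3 -0.4 -1.4] open 0.336
```

View pics/s3.png

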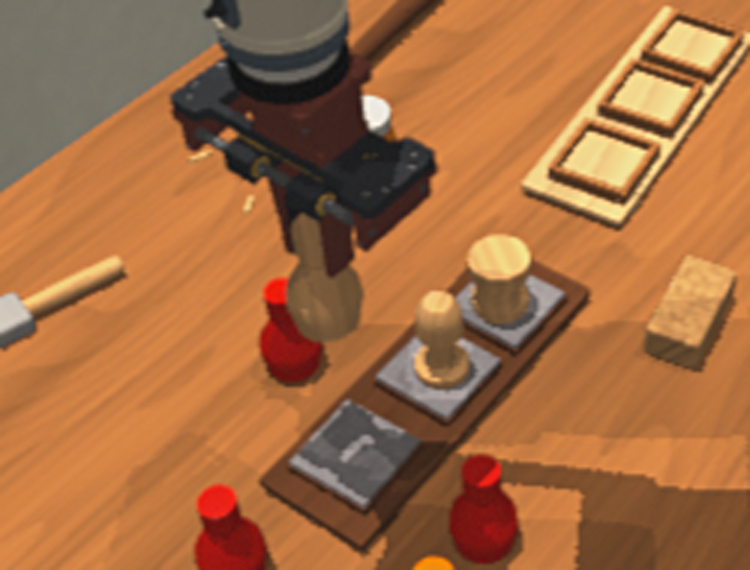

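The vase hangs upright in the grip and its pad is empty. Carrying it to the right pocket.

Emit:
{"method": "arm_command", "body": {
  "motion": "0 -2 0.5 0 0 0 -1;0 -6 1 0 0 0 -1;0 -10 1.5 0 0 0 -1;0 -14 2 0 0 0 -1;0 -18 2.5 0 0 0 -1;0 -22 3 0 0 0 -1;0 -26 3.5 0 0 0 -1;0 -30 4 0 0 0 -1;0 -34 4.5 0 0 0 -1;0 -38 5 0 0 0 -1;0 -42 5.5 0 0 0 -1;0 -46 6 0 0 0 -1"
}}

```text
time_s: 6.85
eef_pos: [0.5246, -0.1588, 0.2783]
tcp_rot: [[-0.003, 0.0, 1.0], [0.001, 1.0, -0.0], [-1.0, 0.001, -0.003]]
wrist_force: [0.4, 0.2, -1.3]
opening: 0.335
```

```bash
python3 go.py .531 -.317 .20
```

```text
shift cm [  7.81 -15.82   0.67] rot [-0.    -0.003 -0.001] t 6.85 pos [ 0.5246 -0.1588  0.2783] F [ 0.4  0.2 -1.3] open 0.335
```

Emit:
{"method": "arm_command", "body": {
  "motion": "0 -4 0.2 0 0 0 -1;1 -8 0.3 0 0 0 -1;3 -12 0.5 0 0 0 -1;5 -14.5 0.6 0 0 0 -1;6.5 -15.6 0.6 0 0 0 -1;7.8 -15.6 0.6 0 0 0 -1;7.8 -15.6 0.6 0 0 0 -1;7.8 -15.6 0.6 0 0 0 -1"
}}

```text
time_s: 7.65
eef_pos: [0.5316, -0.312, 0.202]
tcp_rot: [[-0.001, -0.001, 1.0], [0.001, 1.0, 0.001], [-1.0, 0.001, -0.001]]
wrist_force: [-0.2, -0.6, -1.1]
opening: 0.332
```

```bash
python3 go.py .531 -.317 .104; python3 - <<'E'
from h import *
t=snap('top','top4');s=snap('side','side4')
a=cv2.resize(t[130:260,330:520],None,fx=4,fy=4,interpolation=2);cv2.imwrite('pics/t4.png',cv2.cvtColor(a,4))
a=cv2.resize(s[40:220,270:470],None,fx=3.3,fy=3.3,interpolation=2);cv2.imwrite('pics/s4.png',cv2.cvtColor(a,4))
E
```

```text
shift cm [ 9.8  -0.51 -0.05] rot [ 0.001 -0.001 -0.001] t 7.65 pos [ 0.5316 -0.312   0.202 ] F [-0.2 -0.6 -1.1] open 0.332
```

View pics/t4.png

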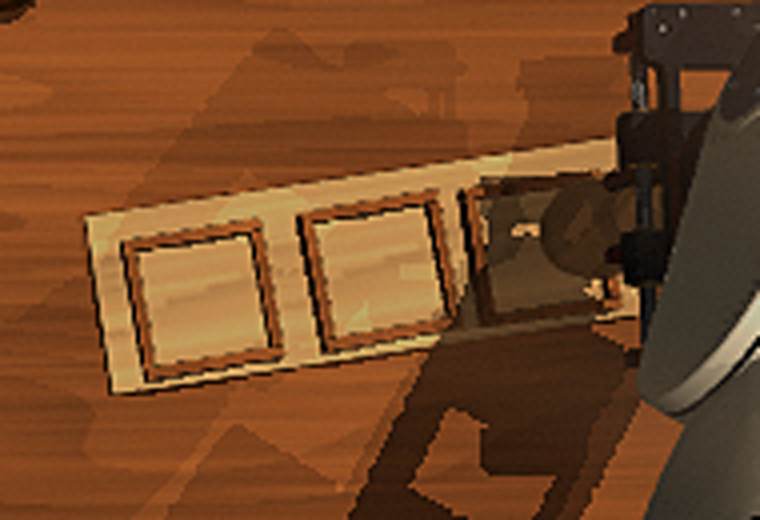

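View pics/s4.png

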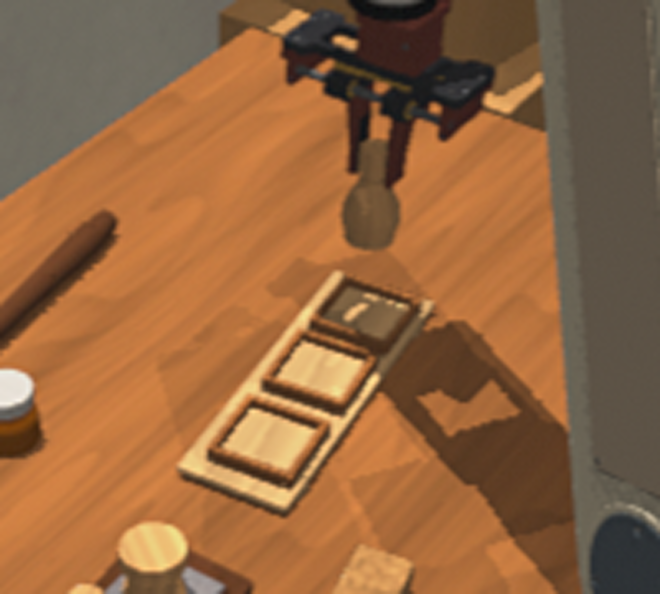

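```bash
python3 - <<'E'
from h import *
p=np.array([.5316,-.312,.141])
print(proj('top',p+[0,.028,0]),'seen ~465,', (130+232/4)); print(proj('side',p),'seen',270+371/3.3,40+214/3.3)
print(onz('side',270+371/3.3,40+214/3.3,.141))
E
```

```text
[465.17614342 187.25489801] seen ~465, 188.0
[382.74307908 105.69995667] seen 382.42424242424244 104.84848484848486
[ 0.53477548 -0.31521287  0.141     ]
```

Emit:
{"method": "arm_command", "body": {
  "motion": "3 -0.4 0 0 0 0 -1;5 -0.4 0 0 0 0 -1;7 -0.4 0 0 0 0 -1;8 -0.4 0 0 0 0 -1;8.5 -0.4 0 0 0 0 -1;8.5 -0.4 0 0 0 0 -1;8.5 -0.4 0 0 0 0 -1"
}}

```text
time_s: 8.45
eef_pos: [0.5322, -0.3176, 0.1182]
tcp_rot: [[0.001, -0.0, 1.0], [-0.001, 1.0, 0.0], [-1.0, -0.001, 0.001]]
wrist_force: [-0.5, -0.9, -1.8]
opening: 0.33
```

```bash
python3 go.py .531 -.317 .104; python3 - <<'E'
from h import *
s=snap('side','side5')
a=cv2.resize(s[60:180,310:450],None,fx=4.8,fy=4.8,interpolation=2);cv2.imwrite('pics/s5.png',cv2.cvtColor(a,4))
E
```

```text
shift cm [ 1.42  0.06 -0.12] rot [0.    0.001 0.001] t 8.45 pos [ 0.5322 -0.3176  0.1182] F [-0.5 -0.9 -1.8] open 0.33
```

View pics/s5.png

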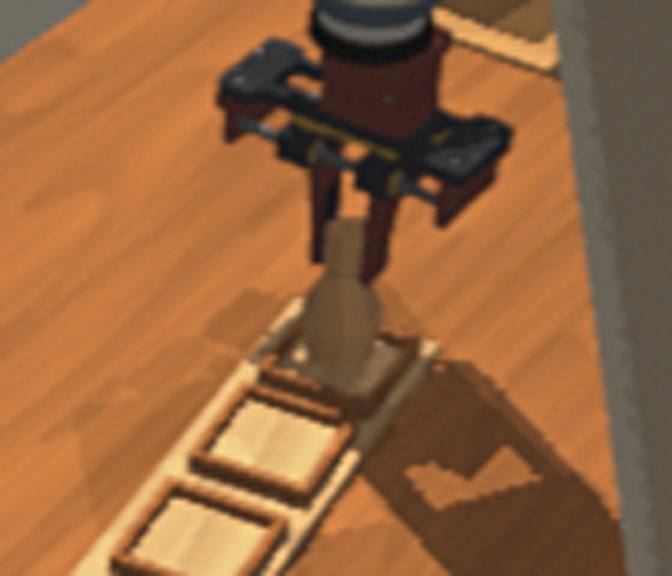

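The grasped vase agrees with both cameras to within about 1 px, and the view shows it centred over the right pocket. Now I lower it slowly.

Emit:
{"method": "arm_command", "body": {
  "motion": "0.4 0 -0.1 0 0 0 -1;0.7 0 -0.1 0 0 0 -1;0.9 0 -0.1 0 0 0 -1;1.1 0 -0.1 0 0 0 -1;1.2 0 -0.1 0 0 0 -1;1.3 0 -0.1 0 0 0 -1;1.3 0 -0.1 0 0 0 -1;1.3 0 -0.1 0 0 0 -1"
}}

```text
time_s: 9.3
eef_pos: [0.5306, -0.3174, 0.1042]
tcp_rot: [[0.0, -0.0, 1.0], [-0.0, 1.0, 0.0], [-1.0, -0.0, 0.0]]
wrist_force: [0.0, 0.1, -1.3]
opening: 0.33
```

```bash
python3 go.py .531 -.317 .104
```

```text
shift cm [0.02 0.04 0.04] rot [0. 0. 0.] t 9.3 pos [ 0.5306 -0.3174  0.1042] F [ 0.   0.1 -1.3] open 0.33
```

Emit:
{"method": "arm_command", "body": {
  "motion": "0.1 0 0 0 0 0 -1;0.1 0 0 0 0 0 -1;0.1 0 0 0 0 0 -1"
}}

```text
time_s: 9.6
eef_pos: [0.5307, -0.3176, 0.104]
tcp_rot: [[0.0, -0.0, 1.0], [-0.0, 1.0, 0.0], [-1.0, -0.0, 0.0]]
wrist_force: [-2.9, 0.7, 4.6]
opening: 0.337
```

Contact is felt at about 5 N, so I release and withdraw upward.

Emit:
{"method": "arm_command", "body": {
  "motion": "0 0 0 0 0 0 -0.1;0 0 0 0 0 0 0.2;0 0 0 0 0 0 0.6;0 0 0 0 0 0 0.6;0 0 0 0 0 0 0.6;-1 0 0 0 0 0 0.6;-3 0 0 0 0 0 0.6;-6 0 0 0 0 0 0.6;-10 0 0 0 0 0 1;-15 0 0 0 0 0 1;-15 0 0 0 0 0 1"
}}

```text
time_s: 10.7
eef_pos: [0.5338, -0.3194, 0.2613]
tcp_rot: [[0.011, 0.0, 1.0], [-0.007, 1.0, 0.0], [-1.0, -0.007, 0.011]]
wrist_force: [0.8, 0.0, -0.3]
opening: 0.99
```

```bash
python3 go.py .4632 .188 .25
```

```text
shift cm [ 0.71 50.75 -7.07] rot [-0.     0.011  0.007] t 10.7 pos [ 0.5338 -0.3194  0.2613] F [ 0.8  0.  -0.3] open 0.99
```

Emit:
{"method": "arm_command", "body": {
  "motion": "0 50.7 -7 0 0 0 1;0 50.7 -7 0 0 0 1;0 50.7 -7 0 0 0 1;0 50.7 -7 0 0 0 1;0 50.7 -7 0 0 0 1;0 50.7 -7 0 0 0 1;0 50.7 -7 0 0 0 1;0 50.7 -7 0 0 0 1;0 50.7 -7 0 0 0 1;0 50.7 -7 0 0 0 1;0 50.7 -7 0 0 0 1;0 50.7 -7 0 0 0 1"
}}

```text
time_s: 11.9
eef_pos: [0.4601, 0.191, 0.2532]
tcp_rot: [[0.0, -0.004, 1.0], [-0.0, 1.0, 0.004], [-1.0, -0.0, 0.0]]
wrist_force: [0.1, -1.0, 0.5]
opening: 1.004
```

```bash
python3 go.py .4632 .1875 .085; python3 - <<'E'
from h import *
t=snap('top','top6');s=snap('side','side6')
a=cv2.resize(t[130:260,330:520],None,fx=4,fy=4,interpolation=2);cv2.imwrite('pics/t6.png',cv2.cvtColor(a,4))
a=cv2.resize(s[60:310,200:450],None,fx=2.4,fy=2.4,interpolation=2);cv2.imwrite('pics/s6.png',cv2.cvtColor(a,4))
E
```

```text
shift cm [16.82 -0.35  0.31] rot [0.004 0.    0.   ] t 11.9 pos [0.4601 0.191  0.2532] F [ 0.1 -1.   0.5] open 1.004
```

View pics/t6.png

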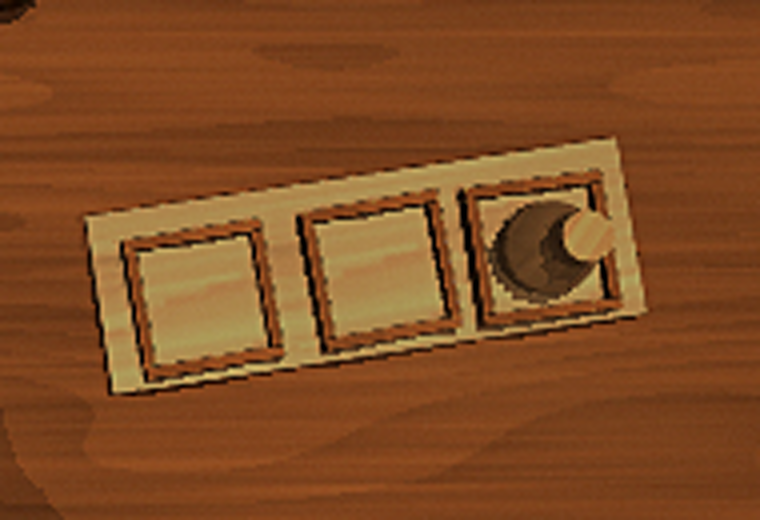

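View pics/s6.png

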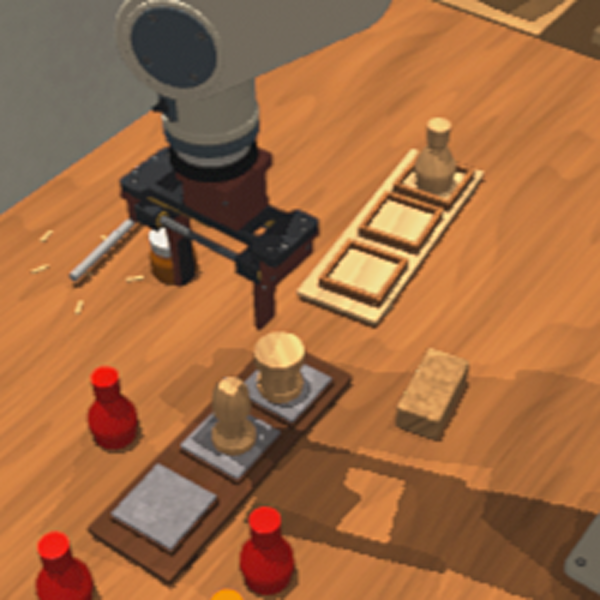

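The vase stands upright in the right-hand pocket, and the pad it left is empty. Next is the knob.

Emit:
{"method": "arm_command", "body": {
  "motion": "4 -0.2 0.3 0 0 0 1;8 -0.2 0.3 0 0 0 1;12 -0.2 0.3 0 0 0 1;14.5 -0.2 0.3 0 0 0 1;16 -0.2 0.3 0 0 0 1;16.8 -0.2 0.3 0 0 0 1;16.8 -0.2 0.3 0 0 0 1;16.8 -0.2 0.3 0 0 0 1"
}}

```text
time_s: 12.8
eef_pos: [0.4642, 0.187, 0.0858]
tcp_rot: [[0.001, 0.001, 1.0], [0.0, 1.0, -0.001], [-1.0, 0.0, 0.001]]
wrist_force: [-0.1, 0.2, 0.3]
opening: 0.995
```

```bash
python3 go.py .4632 .1875 .085; python3 - <<'E'
from h import *
t=snap('top','top7');s=snap('side','side7')
a=cv2.resize(s[170:290,210:350],None,fx=5,fy=5,interpolation=2);cv2.imwrite('pics/s7.png',cv2.cvtColor(a,4))
E
```

```text
shift cm [ 0.08  0.05 -0.1 ] rot [-0.001  0.001 -0.   ] t 12.8 pos [0.4642 0.187  0.0858] F [-0.1  0.2  0.3] open 0.995
```

View pics/s7.png

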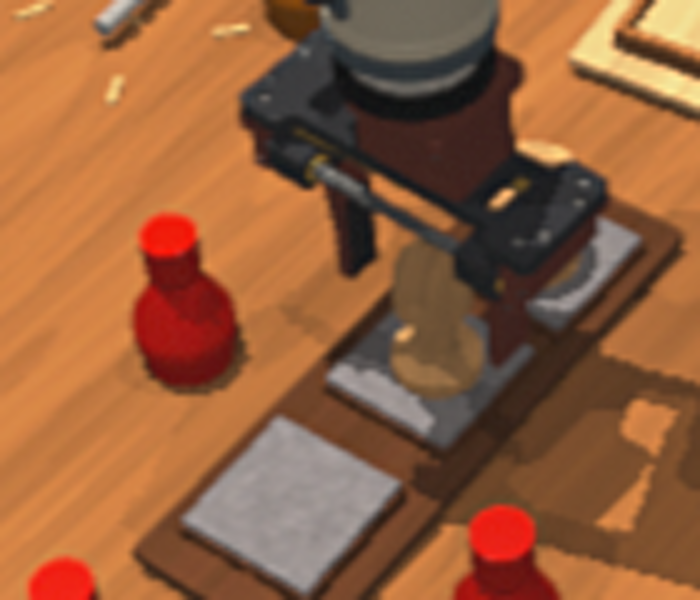

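The knob is between the fingers, so I close on the cap.

Emit:
{"method": "arm_command", "body": {
  "motion": "0 0 -0.1 0 0 0 -1;0 0 -0.1 0 0 0 -1;0 0 -0.1 0 0 0 -1;0 0 -0.1 0 0 0 -1;0 0 -0.1 0 0 0 -1;0 0 -0.1 0 0 0 -1;0 0 -0.1 0 0 0 -1;0 0 -0.1 0 0 0 -1;0 0 -0.1 0 0 0 -1"
}}

```text
time_s: 13.8
eef_pos: [0.4625, 0.1876, 0.0851]
tcp_rot: [[-0.0, 0.0, 1.0], [-0.0, 1.0, -0.0], [-1.0, -0.0, -0.0]]
wrist_force: [-0.2, -0.1, -0.7]
opening: 0.451
```

Emit:
{"method": "arm_command", "body": {
  "motion": "-1 0 0 0 0 0 -1;-3 0 0 0 0 0 -1;-6 0 0 0 0 0 -1;-9 0 0 0 0 0 -1;-12 0 0 0 0 0 -1;-15 0 0 0 0 0 -1;-17 0 0 0 0 0 -1;-17 0 0 0 0 0 -1;-17 0 0 0 0 0 -1"
}}

```text
time_s: 14.7
eef_pos: [0.4623, 0.1875, 0.2552]
tcp_rot: [[0.0, -0.0, 1.0], [0.0, 1.0, 0.0], [-1.0, 0.0, 0.0]]
wrist_force: [-0.8, -0.9, -2.0]
opening: 0.446
```

```bash
python3 go.py .5185 -.219 .255
```

```text
shift cm [ 1.000e-02 -4.065e+01  5.620e+00] rot [ 0.  0. -0.] t 14.7 pos [0.4623 0.1875 0.2552] F [-0.8 -0.9 -2. ] open 0.446
```

Emit:
{"method": "arm_command", "body": {
  "motion": "0 -2 0.4 0 0 0 -1;0 -6 1 0 0 0 -1;0 -10 1.6 0 0 0 -1;0 -14 2 0 0 0 -1;0 -18 2.6 0 0 0 -1;0 -22 3 0 0 0 -1;0 -26 3.6 0 0 0 -1;0 -30 4.2 0 0 0 -1;0 -34 4.8 0 0 0 -1;0 -38 5.2 0 0 0 -1;0 -40 5.6 0 0 0 -1;0 -40.6 5.6 0 0 0 -1"
}}

```text
time_s: 15.9
eef_pos: [0.5178, -0.2201, 0.2531]
tcp_rot: [[-0.003, 0.003, 1.0], [0.001, 1.0, -0.003], [-1.0, 0.001, -0.003]]
wrist_force: [-1.4, 0.6, -1.8]
opening: 0.447
```

```bash
python3 go.py .5185 -.219 .095
```

```text
shift cm [15.81  0.1   0.11] rot [-0.003 -0.003 -0.001] t 15.9 pos [ 0.5178 -0.2201  0.2531] F [-1.4  0.6 -1.8] open 0.447
```

Emit:
{"method": "arm_command", "body": {
  "motion": "3 0 0 0 0 0 -1;6 0 0 0 0 0 -1;9 0 0 0 0 0 -1;12 0 0 0 0 0 -1;14 0 0 0 0 0 -1;15 0 0 0 0 0 -1;15.8 0 0 0 0 0 -1;15.8 0 0 0 0 0 -1;15.8 0 0 0 0 0 -1"
}}

```text
time_s: 16.8
eef_pos: [0.519, -0.2184, 0.0978]
tcp_rot: [[0.001, -0.0, 1.0], [-0.0, 1.0, 0.0], [-1.0, -0.0, 0.001]]
wrist_force: [-0.1, -0.4, -1.1]
opening: 0.448
```

```bash
python3 go.py .5185 -.219 .080; python3 - <<'E'
from h import *
s=snap('side','side8');t=snap('top','top8')
a=cv2.resize(s[80:200,300:440],None,fx=4.8,fy=4.8,interpolation=2);cv2.imwrite('pics/s8.png',cv2.cvtColor(a,4))
a=cv2.resize(t[130:260,330:520],None,fx=4,fy=4,interpolation=2);cv2.imwrite('pics/t8.png',cv2.cvtColor(a,4))
E
```

```text
shift cm [ 1.78 -0.06 -0.05] rot [0.    0.001 0.   ] t 16.8 pos [ 0.519  -0.2184  0.0978] F [-0.1 -0.4 -1.1] open 0.448
```

View pics/s8.png

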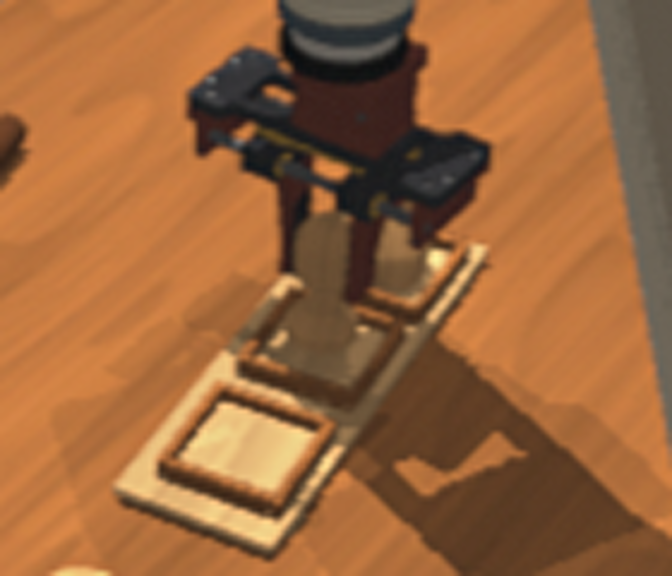

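View pics/t8.png

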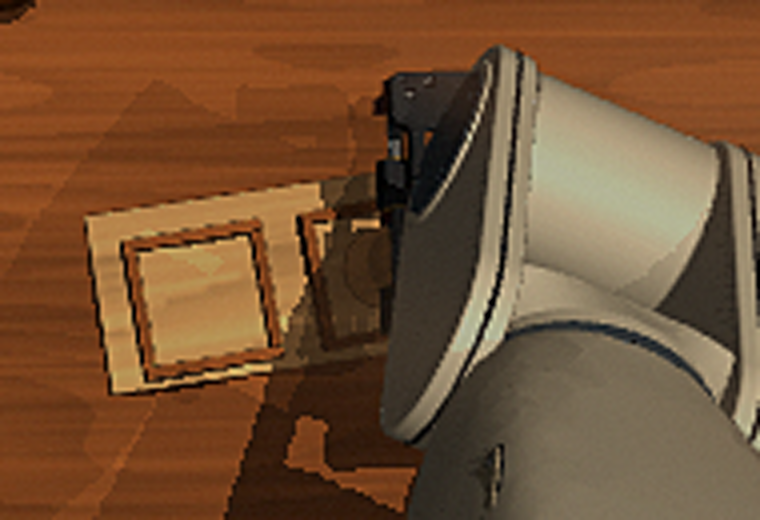

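The knob is upright over the middle pocket. I lower it to contact, expected at TCP z of about 0.079.

Emit:
{"method": "arm_command", "body": {
  "motion": "0.5 0 0 0 0 0 -1;1 0 0 0 0 0 -1;1.3 0 0 0 0 0 -1;1.5 0 0 0 0 0 -1;1.6 0 0 0 0 0 -1;1.7 0 0 0 0 0 -1;1.75 0 0 0 0 0 -1;1.75 0 0 0 0 0 -1;1.75 0 0 0 0 0 -1"
}}

```text
time_s: 17.8
eef_pos: [0.5186, -0.2185, 0.0797]
tcp_rot: [[0.0, 0.0, 1.0], [-0.0, 1.0, -0.0], [-1.0, -0.0, 0.0]]
wrist_force: [0.1, -0.3, -0.4]
opening: 0.45
```

Emit:
{"method": "arm_command", "body": {
  "motion": "0.1 0 0 0 0 0 -1;0.1 0 0 0 0 0 -1;0.1 0 0 0 0 0 -1"
}}

```text
time_s: 18.1
eef_pos: [0.5187, -0.2185, 0.0791]
tcp_rot: [[0.0, -0.0, 1.0], [-0.0, 1.0, 0.0], [-1.0, -0.0, 0.0]]
wrist_force: [-0.9, 0.6, 3.8]
opening: 0.448
```

Emit:
{"method": "arm_command", "body": {
  "motion": "0 0 0 0 0 0 0.1;0 0 0 0 0 0 0.4;0 0 0 0 0 0 0.8;0 0 0 0 0 0 0.8;0 0 0 0 0 0 0.8;-1 0 0 0 0 0 0.8;-3 0 0 0 0 0 0.8;-6 0 0 0 0 0 0.8;-10 0 0 0 0 0 1;-14 0 0 0 0 0 1;-17 0 0 0 0 0 1;-17 0 0 0 0 0 1"
}}

```text
time_s: 19.3
eef_pos: [0.5209, -0.2194, 0.2541]
tcp_rot: [[0.008, -0.0, 1.0], [-0.004, 1.0, 0.0], [-1.0, -0.004, 0.008]]
wrist_force: [-0.4, -0.0, -0.4]
opening: 1.001
```

```bash
python3 go.py .4693 .098 .25
```

```text
shift cm [ 0.25 31.74 -5.16] rot [0.    0.008 0.004] t 19.3 pos [ 0.5209 -0.2194  0.2541] F [-0.4 -0.  -0.4] open 1.001
```

Emit:
{"method": "arm_command", "body": {
  "motion": "0 31.7 -5 0 0 0 1;0 31.7 -5 0 0 0 1;0 31.7 -5 0 0 0 1;0 31.7 -5 0 0 0 1;0 31.7 -5 0 0 0 1;0 31.7 -5 0 0 0 1;0 31.7 -5 0 0 0 1;0 31.7 -5 0 0 0 1;0 31.7 -5 0 0 0 1"
}}

```text
time_s: 20.2
eef_pos: [0.4682, 0.0986, 0.2483]
tcp_rot: [[-0.001, -0.002, 1.0], [-0.0, 1.0, 0.002], [-1.0, -0.0, -0.001]]
wrist_force: [0.3, -0.3, -0.3]
opening: 0.998
```

```bash
python3 go.py .4697 .098 .077; python3 - <<'E'
from h import *
s=snap('side','side9');t=snap('top','top9')
a=cv2.resize(s[60:280,220:440],None,fx=2.7,fy=2.7,interpolation=2);cv2.imwrite('pics/s9.png',cv2.cvtColor(a,4))
a=cv2.resize(t[130:260,330:520],None,fx=4,fy=4,interpolation=2);cv2.imwrite('pics/t9.png',cv2.cvtColor(a,4))
E
```

```text
shift cm [17.13 -0.05  0.17] rot [ 0.002 -0.001  0.   ] t 20.2 pos [0.4682 0.0986 0.2483] F [ 0.3 -0.3 -0.3] open 0.998
```

View pics/s9.png

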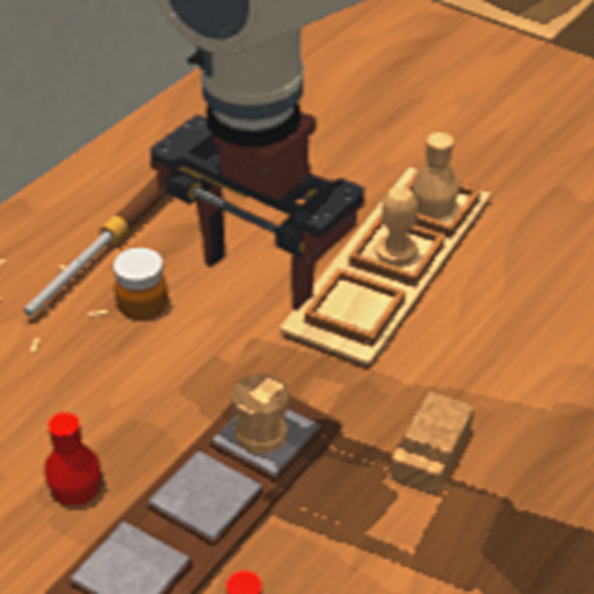

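View pics/t9.png

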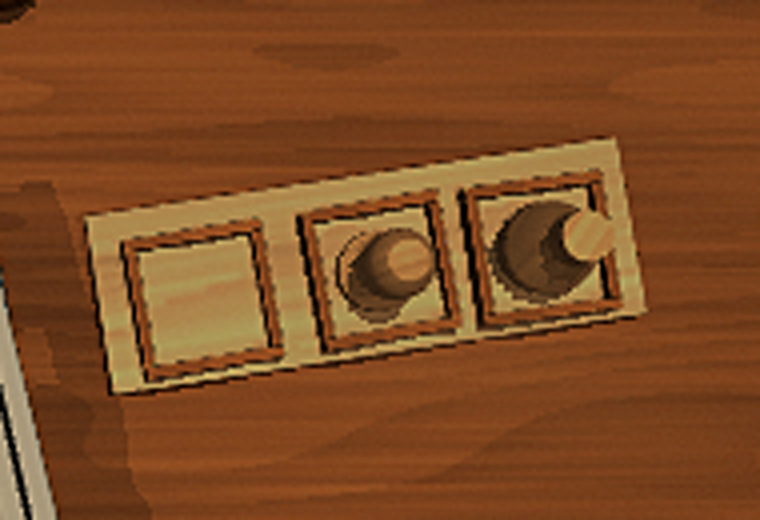

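The vase and knob stand upright in the right and middle pockets. Next is the bobbin.

Emit:
{"method": "arm_command", "body": {
  "motion": "4 0 0.2 0 0 0 1;8 0 0.2 0 0 0 1;12 0 0.2 0 0 0 1;14.5 0 0.2 0 0 0 1;16 0 0.2 0 0 0 1;17.1 0 0.2 0 0 0 1;17.1 0 0.2 0 0 0 1;17.1 0 0.2 0 0 0 1"
}}

```text
time_s: 21.1
eef_pos: [0.471, 0.0981, 0.078]
tcp_rot: [[0.0, 0.001, 1.0], [0.0, 1.0, -0.001], [-1.0, 0.0, 0.0]]
wrist_force: [-0.1, -0.3, 0.2]
opening: 1.003
```

```bash
python3 go.py .4697 .098 .077; python3 - <<'E'
from h import *
s=snap('side','side10')
a=cv2.resize(s[150:270,230:370],None,fx=4.8,fy=4.8,interpolation=2);cv2.imwrite('pics/s10.png',cv2.cvtColor(a,4))
E
```

```text
shift cm [ 0.1  -0.01 -0.13] rot [-0.001  0.    -0.   ] t 21.1 pos [0.471  0.0981 0.078 ] F [-0.1 -0.3  0.2] open 1.003
```

View pics/s10.png

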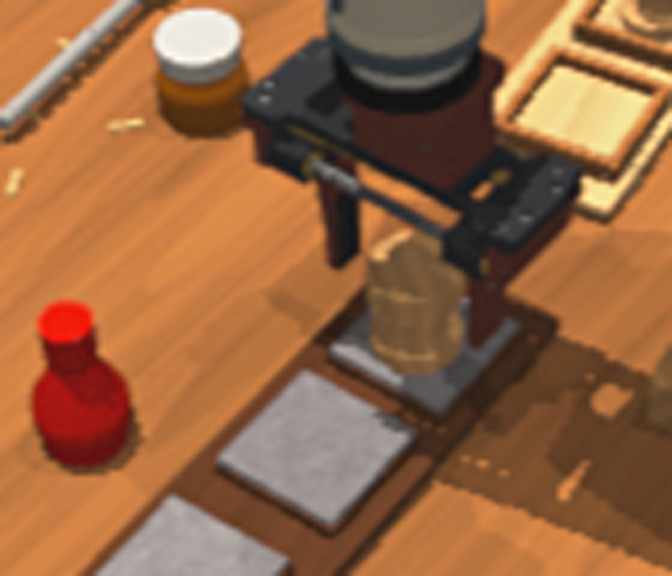

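The bobbin is between the fingers, so I close.

Emit:
{"method": "arm_command", "body": {
  "motion": "0.1 0 -0.1 0 0 0 -1;0.1 0 -0.1 0 0 0 -1;0.1 0 -0.1 0 0 0 -1;0.1 0 -0.1 0 0 0 -1;0.1 0 -0.1 0 0 0 -1;0.1 0 -0.1 0 0 0 -1;0.1 0 -0.1 0 0 0 -1;0.1 0 -0.1 0 0 0 -1"
}}

```text
time_s: 21.95
eef_pos: [0.4695, 0.0986, 0.0768]
tcp_rot: [[-0.0, -0.0, 1.0], [0.0, 1.0, 0.0], [-1.0, 0.0, -0.0]]
wrist_force: [-2.0, -0.4, 5.8]
opening: 0.607
```

Emit:
{"method": "arm_command", "body": {
  "motion": "-1 0 0 0 0 0 -1;-3 0 0 0 0 0 -1;-6 0 0 0 0 0 -1;-9 0 0 0 0 0 -1;-12 0 0 0 0 0 -1;-14 0 0 0 0 0 -1;-15 0 0 0 0 0 -1;-15 0 0 0 0 0 -1"
}}

```text
time_s: 22.75
eef_pos: [0.4702, 0.0987, 0.2279]
tcp_rot: [[0.003, -0.0, 1.0], [0.0, 1.0, 0.0], [-1.0, 0.0, 0.003]]
wrist_force: [-0.2, 0.2, -0.4]
opening: 0.606
```

```bash
python3 go.py .5035 -.113 .225
```

```text
shift cm [  0.29 -21.17   3.33] rot [ 0.     0.003 -0.   ] t 22.75 pos [0.4702 0.0987 0.2279] F [-0.2  0.2 -0.4] open 0.606
```

Emit:
{"method": "arm_command", "body": {
  "motion": "0 -2 0.4 0 0 0 -1;0 -5 1 0 0 0 -1;0 -9 1.6 0 0 0 -1;0 -13 2.2 0 0 0 -1;0 -17 2.8 0 0 0 -1;0 -20 3.2 0 0 0 -1;0 -21.2 3.4 0 0 0 -1;0 -21.2 3.4 0 0 0 -1;0 -21.2 3.4 0 0 0 -1"
}}

```text
time_s: 23.65
eef_pos: [0.5029, -0.1126, 0.2258]
tcp_rot: [[-0.002, 0.0, 1.0], [0.001, 1.0, -0.0], [-1.0, 0.001, -0.002]]
wrist_force: [1.0, 0.5, -0.7]
opening: 0.606
```

```bash
python3 go.py .5035 -.113 .09; 
```

```text
shift cm [13.58 -0.05  0.08] rot [-0.    -0.002 -0.001] t 23.65 pos [ 0.5029 -0.1126  0.2258] F [ 1.   0.5 -0.7] open 0.606
```

Emit:
{"method": "arm_command", "body": {
  "motion": "3 0 0 0 0 0 -1;6 0 0 0 0 0 -1;9 0 0 0 0 0 -1;11 0 0 0 0 0 -1;12.5 0 0 0 0 0 -1;13.5 0 0 0 0 0 -1;13.5 0 0 0 0 0 -1;13.5 0 0 0 0 0 -1"
}}

```text
time_s: 24.45
eef_pos: [0.5037, -0.1128, 0.092]
tcp_rot: [[0.0, -0.001, 1.0], [0.0, 1.0, 0.001], [-1.0, 0.0, 0.0]]
wrist_force: [-0.2, -0.4, -1.1]
opening: 0.606
```

```bash
python3 go.py .5035 -.113 .072; python3 - <<'E'
from h import *
s=snap('side','side11');t=snap('top','top11')
a=cv2.resize(s[80:220,270:430],None,fx=4.2,fy=4.2,interpolation=2);cv2.imwrite('pics/s11.png',cv2.cvtColor(a,4))
E
```

```text
shift cm [ 2.   -0.02 -0.02] rot [ 0.001  0.    -0.   ] t 24.45 pos [ 0.5037 -0.1128  0.092 ] F [-0.2 -0.4 -1.1] open 0.606
```

View pics/s11.png

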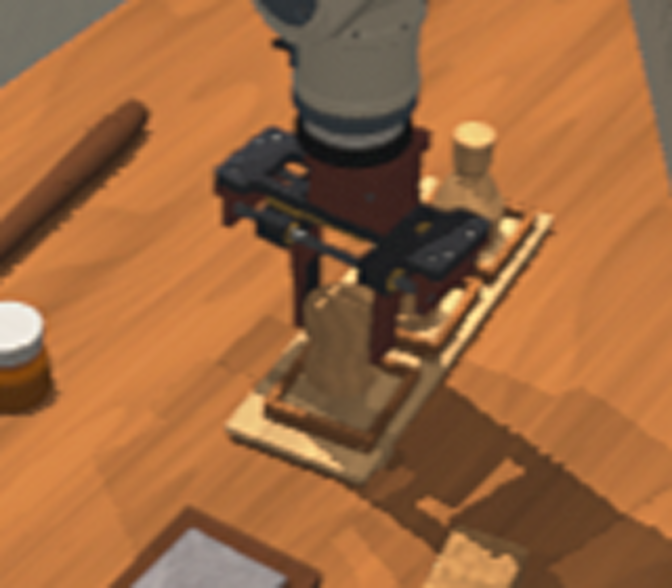

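The bobbin is over the left pocket, so I lower it to contact.

Emit:
{"method": "arm_command", "body": {
  "motion": "0.5 0 0 0 0 0 -1;1 0 0 0 0 0 -1;1.4 0 0 0 0 0 -1;1.6 0 0 0 0 0 -1;1.8 0 0 0 0 0 -1;1.9 0 0 0 0 0 -1;1.95 0 0 0 0 0 -1;1.95 0 0 0 0 0 -1;1.95 0 0 0 0 0 -1"
}}

```text
time_s: 25.45
eef_pos: [0.5036, -0.1134, 0.0722]
tcp_rot: [[0.0, 0.0, 1.0], [-0.0, 1.0, -0.0], [-1.0, -0.0, 0.0]]
wrist_force: [0.0, -0.7, -0.9]
opening: 0.603
```

Emit:
{"method": "arm_command", "body": {
  "motion": "0.1 0 0 0 0 0 -1;0.1 0 0 0 0 0 -1;0.1 0 0 0 0 0 -1"
}}

```text
time_s: 25.75
eef_pos: [0.5035, -0.1134, 0.0712]
tcp_rot: [[0.0, 0.0, 1.0], [-0.0, 1.0, -0.0], [-1.0, -0.0, 0.0]]
wrist_force: [-0.3, 0.3, -1.4]
opening: 0.607
```

Emit:
{"method": "arm_command", "body": {
  "motion": "0.07 0 0 0 0 0 -1;0.07 0 0 0 0 0 -1;0.07 0 0 0 0 0 -1"
}}

```text
time_s: 26.05
eef_pos: [0.5036, -0.1134, 0.0708]
tcp_rot: [[0.0, -0.0, 1.0], [-0.0, 1.0, 0.0], [-1.0, -0.0, 0.0]]
wrist_force: [-2.1, 0.2, 6.5]
opening: 0.605
```

Contact at about 6 N. I release, lift, and pull back.

Emit:
{"method": "arm_command", "body": {
  "motion": "0 0 0 0 0 0 0.4;0 0 0 0 0 0 0.7;0 0 0 0 0 0 1;0 0 0 0 0 0 1;0 0 0 0 0 0 1;-1 0 0 0 0 0 1;-3 0 0 0 0 0 1;-6 0 0 0 0 0 1;-10 0 0 0 0 0 1;-14 0 0 0 0 0 1;-18 0 0 0 0 0 1;-18 0 0 0 0 0 1"
}}

```text
time_s: 27.25
eef_pos: [0.5065, -0.1141, 0.2566]
tcp_rot: [[0.01, 0.0, 1.0], [-0.003, 1.0, 0.0], [-1.0, -0.003, 0.01]]
wrist_force: [0.5, -1.2, 0.0]
opening: 1.003
```

Emit:
{"method": "arm_command", "body": {
  "motion": "0 5 -2 0 0 0 1;0 10 -4 0 0 0 1;0 15 -5 0 0 0 1;0 20 -5 0 0 0 1;0 25 -5 0 0 0 1;0 25 -5 0 0 0 1;0 25 -5 0 0 0 1"
}}

```text
time_s: 27.95
eef_pos: [0.453, 0.1379, 0.2503]
tcp_rot: [[-0.0, -0.003, 1.0], [-0.0, 1.0, 0.003], [-1.0, -0.0, -0.0]]
wrist_force: [-0.0, -0.4, -0.6]
opening: 0.998
```

```bash
python3 - <<'E'
from h import *
s=snap('side','side12');t=snap('top','top12')
a=cv2.resize(s[90:210,300:420],None,fx=4.5,fy=4.5,interpolation=2);cv2.imwrite('pics/s12.png',cv2.cvtColor(a,4))
b=t.copy();cv2.imwrite('pics/t12.png',cv2.cvtColor(cv2.resize(t[80:260,300:520],None,fx=3.3,fy=3.3,interpolation=2),4))
# jar shift
t0=cv2.imread('pics/top0.png')[:,:,::-1]
j=lambda im:cv2.moments(((im[95:140,310:350].min(2)>110)).astype(np.uint8))
for im in(t0,t):
    m=j(im);print('jar cap',310+m['m10']/m['m00'],95+m['m01']/m['m00'],m['m00'])
for k,p in {'vase':[.5306,-.3175,.116],'knob':[.5187,-.2185,.111],'bobbin':[.5036,-.1134,.081]}.items(): print(k,proj('top',p).round(1),proj('side',p).round(1))
s=robot.sense();print(s['time_s'],s['wrist_force'].round(1))
E
```

```text
jar cap 330.1263440860215 115.11021505376344 372.0
jar cap 330.09703504043125 115.11051212938006 371.0
vase [476.5 188.7] [383.3 111.7]
knob [432.1 194.7] [368.7 130.4]
bobbin [383.4 203. ] [352.3 158.7]
28.05 [0.4 0.6 0.2]
```

View pics/s12.png

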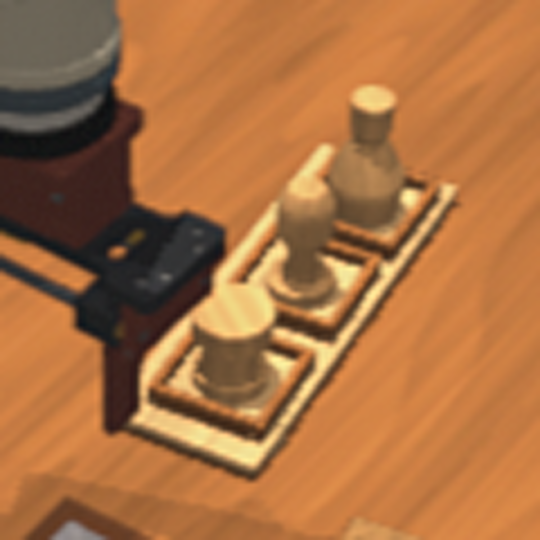

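View pics/t12.png

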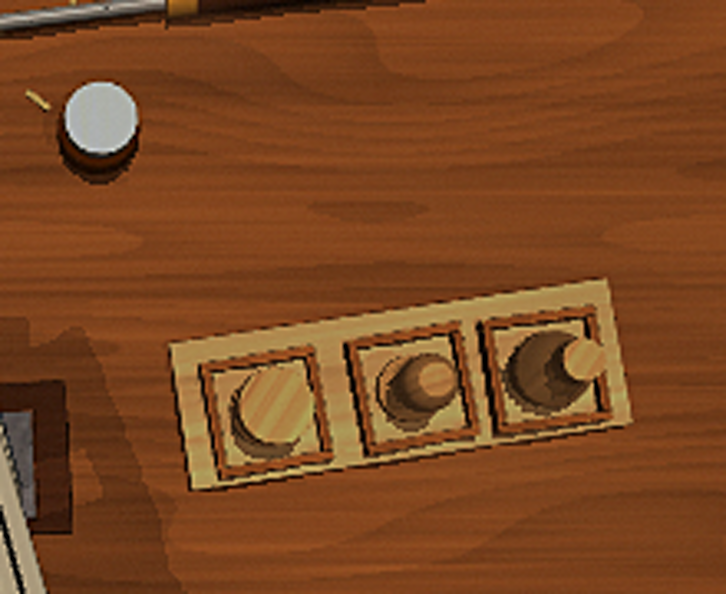

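All three pieces are upright in their pockets: bobbin left, knob middle, vase right. Their tops lie where upright pieces should project, and the jar hasn't moved.

```bash
python3 -c "
from station import robot
print(robot.close_job())"
```

```text
the job is handed in; nothing more can be done
None
```

I moved the three pieces into the pale rack in reverse order: vase to the right-hand pocket, knob to the middle, bobbin to the left-hand pocket. Each was lowered until light contact (wrist force about 4 to 6.5 N), released and left standing. The job took about 28 s of the 96 s allowed.

**Last checks:** in both views all three stand upright inside their pocket walls, and in the top view the bobbin's top is within 1 px of where an upright piece should appear. The jar cap is within 0.1 px of its starting place. The arm was clear of everything, with wrist force near zero.

**Disagreements:** the side camera put positions up to about 5 mm off from the top camera. Heights from the two views differed from the text by up to 5 mm. I relied mainly on the top view, and the grips matched it to within about 1 mm across the jaws. Touchdown agreed with the text's pocket floor height to about 1 mm.

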